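# Open the plant cabinet and bring out the blue pot

## Robot

A 6-joint arm with a two-finger parallel gripper is mounted at the origin on the work surface. World frame = base frame: x ahead of the robot, y to its left, z up, the work surface at z = 0. Lengths are in m, angles in rad, forces in N, time in s.
With the tool pointing down it reaches from about 0.375 to 0.9 m from the base axis. Payload 3.1 kg.
Tool frame: the origin (TCP) lies at the centre of the arm's flange, where the gripper is bolted on; the fingertips stand 173 mm ahead of it and the grasp point (between the pads) lies 155 mm ahead of it; z points along the fingers, y is the line along which they close (so a half turn about z gives the same grasp; the last joint's range is limited). The gripper opens to 85 mm and grips with 20 to 120 N. Pads are 22 mm wide; open, the fingers measure 114 mm over their backs; the gripper's body (76 mm by 85 mm) begins 54 mm behind the grasp point. The pads swing forward as they close: fully open they stand 13 mm farther back than shut.
Start: joints at [0.944, 0.527, 1.433, -0, 1.181, -0.178], TCP at [0.271, 0.563, 0.405] pointing down, gripper open.
Joint ranges: [-3.08, 3.08], [-0.75, 2.2], [0.22, 2.44], [-1.43, 4.57], [0, 2.65], [-2.85, 2.85]. Speed limits (rad/s): [2.79, 2.79, 3.14, 3.14, 3.14, 3.14].

## Interface

Orientations are given as a unit quaternion [x, y, z, w].
In Python, from station import * gives the robot as it stands.
- The arm moves only by the shell command python3 -m jog 'ROWS' [OPENING] [FORCE]. ROWS is a JSON object of lists of equal length, an entry for each row: "linear": the shift along the world's x, y, z in mm, a list of three; "turn": the turn about the world's z in units of 5 degrees (1.0 is 5 degrees). A call has 1 to 12 rows; each row shifts and turns the commanded pose from where the row before left it; what a row does not reach is not made up. A row lasts 1/8 s, in which the tool goes at most 62.5 mm and 10.7 degrees, less where a joint would pass 70% of its speed; a pose out of reach is approached as far as the arm can. A call is refused whole if a number of a shift passes 62.5 or a number of a turn 1, either way. A call with a gripper value outside its range is refused whole. OPENING is the opening, from 0 (shut) to 1 (fully open), set as the call begins (- or left out, the last holds). The fingers move at their own pace and stop on an object; FORCE is the grip in N (left out, the last holds). Time passes only in rows, so rows that do not move let the fingers close. It gives the time, the measured TCP pose, the force, the opening and the grip force at its end, in the units of the state.
- sense(): the state, without advancing time (a new reading comes with each control period).
- snapshot(name): name is "scene" or "top" or "wrist"; returns the picture (420x560x3 uint8, red, green, blue); there is no depth.
- get_calibration(name): a dict with "fx", "fy", "cx", "cy" (pixels), "world_to_cam" (4x4, takes a point from world to camera coordinates). Camera axes: x right, y down, z forward; pixel columns grow to the right and rows downward; lengths in m; the calibration is good to about 2 mm. A picture is of the moment at which its call begins: read the wrist's pose just before it. get_calibration takes no time and is no camera call; for the wrist camera it gives the pose at the moment of the call.
- sign_off(): hands the job in; it is judged then, once.
The state is a dict: "t": time; "q": joint angles; "qd": joint speeds; "tau": joint torques, N m; "tcp_pos": TCP position; "tool_rot": TCP orientation; "force": force on the tool from outside, world axes, zero at the start; "ft_torque": the same for the moment, N m; "finger_gap": opening from 0.0 (shut) to 1.0 (fully open); "gripper_force": force on a finger pad.
Only numpy, scipy, OpenCV 4.12 (cv2) and the standard library are available. Lean on these libraries where they do the work, as an engineer would, in place of code of your own. Each camera call takes 0.05 s, during which the arm holds its last target. There are 200 camera calls.

## Task

Open up the glazed plant cabinet: turn its wooden turn-button out of the way, swing the right-hand leaf wide open first, then the left-hand leaf that it laps over, each at least square to the front. Then take the blue pot out from behind the left-hand leaf and set it down gently in about the middle of the terracotta saucer on the bench. Keep it upright, leave the clay pot and the white pot where they stand, and leave both leaves wide open.

Things in the scene. Friction and masses are not known exactly. Their poses are not given: they have to be found in the camera images.
- cabinet: glazed plant cabinet, wood and clear panes, fixed; 200 deep (x), 460 wide (y), 320 high. Origin: centre of its underside; +x from front to back (the front, x = -100, faces the robot), +y to the left seen from the robot. Floor inside at height 40; doorway y -209 to 209, height 40 to 287 (top rail above); back pane x = 89, side panes y = +-218, roof pane underside at height 311
- turn_button (a joint): angle (rad) of the turn-button, a dark wooden bar 72 long, 16 wide, 14 thick, pivoted at its middle on the cabinet's top rail; stiff (0.04 N m), stays where left. 0 = upright, its lower end across the right leaf's top edge, latching it, its upper end 24 above the cabinet's top; positive = upper end swung to cabinet -y. Turns either way, stops +-1.6; past 1.2 either way the right leaf is free
- turn_pivot (a point): middle of the turn-button, on its pivot axis (cabinet frame x = -110, y = -118, height 308); the bar's front is 7 nearer the robot than this point and its back 7 further, 3 off the rail
- leaf_right (a joint): angle (rad) of the right leaf (cabinet -y side): 0 shut, grows as it swings out towards the robot, stop 1.92; upright hinge at its outer edge, 0.1 N m friction, stays where left. Leaf 208 wide, 16 thick, heights 43 to 285, front flush with the cabinet's. A cover strip 6 thick on its free edge laps 19 over the left leaf's front: the left leaf cannot open while this one is shut
- leaf_right_hinge (a point): point on the right leaf's hinge axis, in the plane of its front face, at the height of the handle point
- leaf_right_handle (a point): grasp point on the right leaf's handle: upright round dark steel bar 12 thick, 40 off the leaf's face on two legs of 12, spanning heights 173 to 278; the point is on the bar's axis, 15 below its upper end (height 263), 155 from the hinge along the leaf; x, y, z axes as the leaf's (cabinet's when shut). Can be pinched from above
- leaf_left (a joint): angle of the left-hand leaf (cabinet's +y side), rad, 0 = shut, grows as it swings out towards the robot, stop at 1.92; same size, friction and heights as the right leaf; held shut only by the right leaf's cover strip
- leaf_left_hinge (a point): point on the left leaf's hinge axis, in the plane of its front face, at the height of the handle point
- leaf_left_handle (a point): grasp point on the left leaf's handle, same bar as on the right leaf, 150 from the hinge along the leaf, height 263
- blue_pot_center (a point): centre (half-way up) of the blue glazed straight-sided pot, diameter 60, height 80, with a low succulent 25 high in it, about 0.35 kg; stands on the cabinet's floor some 55 behind the front face, z up
- clay_pot_center (a point): centre of the terracotta-coloured straight pot, diameter 60, height 75, with a succulent, on the cabinet's floor behind the right leaf
- white_pot_center (a point): centre of the white straight pot, diameter 56, height 85, with a succulent, at the back of the cabinet's floor
- saucer_in (a point): centre of the upper face of the terracotta saucer's floor, 5 above the bench. Saucer: loose, outside diameter 150 at the rim, 16 high, flat floor about 120 across; lies on the bench in front of the cabinet, below the sweep of the leaves
Things that resemble listed ones, but are neither listed nor needed, are in the scene too. What is meant by the part that bears saucer_in is not green or purple, and is the smaller of those in its own colour.

How it is judged:
By the outcome, as a careful person would: the job done as asked, in the order asked, and still so for the second after the job is handed in, with the robot touching nothing.
It also fails if it takes over 72 s, if anything falls off the work surface, if the arm or the gripper's body presses on something with over 40 N, if the wrist force passes 120 N, or if a joint passes its speed limit or range.

## Working session

There is one attempt and no reset: what is moved stays moved. The work goes in short steps, Python scripts to look and compute and a shell command to move; the robot and the scene stay as the last step left them, time stands still between calls to the robot, and variables do not carry over. Pictures are saved under pics/ and viewed, at most 10 in all, crops included, and the job is handed in when it is done.

```bash
mkdir -p pics; ls; python3 - <<'E'
from station import *
import cv2,numpy as np
for n in("scene","top"):
    cv2.imwrite(f"pics/{n}0.png",snapshot(n)[:,:,::-1])
    c=get_calibration(n);print(n,c["fx"],c["fy"],c["cx"],c["cy"]);print(np.round(c["world_to_cam"],4).tolist())
s=sense();print(s["tcp_pos"],s["tool_rot"],s["t"])
E
```

```text
pics
scene 404.137469286183 404.137469286183 276.28703362478404 209.22247006876813
[[-0.429, -0.9033, -0.0082, 0.2212], [-0.8508, 0.4071, -0.3324, 0.4846], [0.3036, -0.1356, -0.9431, 1.2156], [0.0, 0.0, 0.0, 1.0]]
top 409.2775890322999 409.2775890322999 276.2785683273561 214.81928482197995
[[0.0169, -0.9997, 0.0171, -0.0319], [-0.9972, -0.0181, -0.0719, 0.4774], [0.0722, -0.0159, -0.9973, 1.4192], [0.0, 0.0, 0.0, 1.0]]
[0.27096603 0.56287763 0.40382185] [ 2.22508435e-01  9.74930267e-01 -8.96007266e-04 -4.09056504e-04] 0.1
```

View pics/scene0.png

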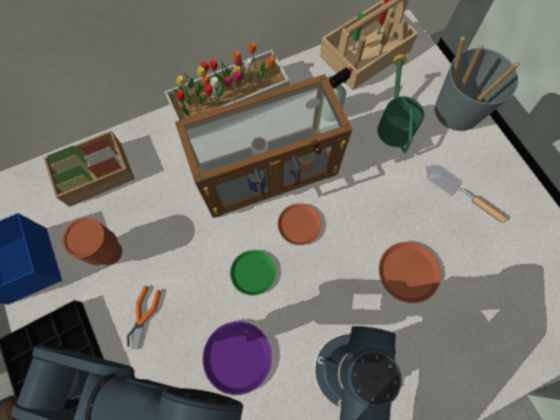

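View pics/top0.png

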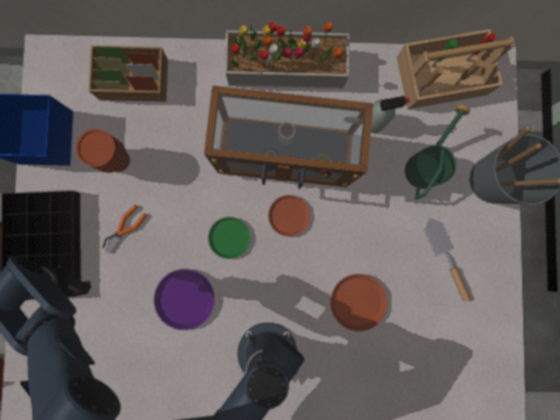

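The cabinet is at top-picture columns 207–370, rows 88–185. The candidate saucers in the top view are terracotta (290,216), terracotta (360,302), green (230,238) and purple (185,299). The smaller terracotta one at (290,216) fits; I'll confirm it in an enlarged crop with the cabinet.

```bash
python3 - <<'E'
import cv2,numpy as np
a=cv2.imread("pics/top0.png")[80:240,195:395]; b=cv2.imread("pics/scene0.png")[70:250,170:370]
cv2.imwrite("pics/crop0.png",np.hstack([cv2.resize(a,(400,320),interpolation=3),cv2.resize(b,(400,360),interpolation=3)[:320]]))
cv2.imwrite("pics/crop1.png",cv2.resize(a,(800,600)[:1]+(640,))[:600])
E
```

```text
(no output)
```

View pics/crop1.png

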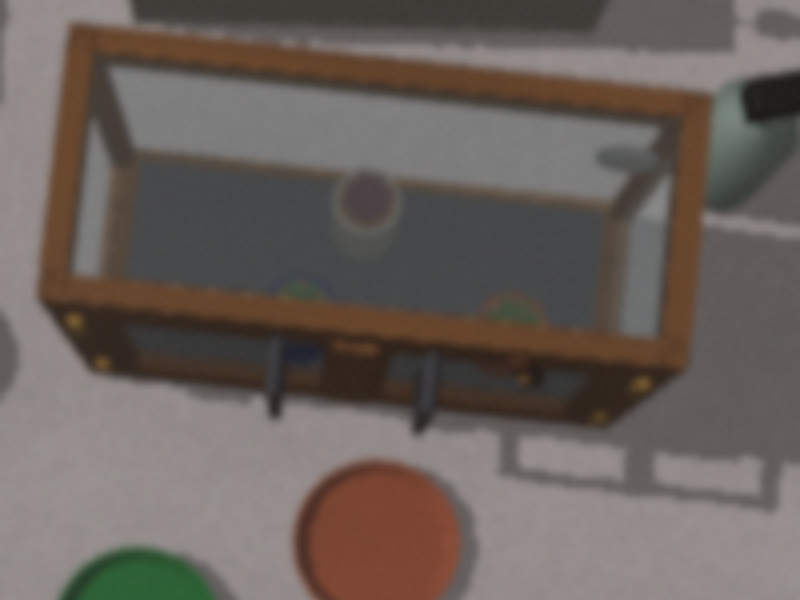

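The crop shows the cabinet's top corners (crop pixels): back-left (72,25), back-right (711,95), front-right (687,368) and front-left (40,298). The handles are at (275,340) and (425,355), the button's pivot at about (525,375), and the smaller terracotta saucer at (378,540), which is the one meant.

```bash
cat > h.py <<'E'
from station import *
import numpy as np, cv2
from scipy.optimize import least_squares
from scipy.spatial.transform import Rotation as R
def proj(c,P):
    P=np.atleast_2d(P);q=P@c["world_to_cam"][:3,:3].T+c["world_to_cam"][:3,3]
    return np.c_[c["fx"]*q[:,0]/q[:,2]+c["cx"],c["fy"]*q[:,1]/q[:,2]+c["cy"]]
def ray(c,uv,z):
    W=np.array(c["world_to_cam"]);Rm=W[:3,:3];o=-Rm.T@W[:3,3]
    d=Rm.T@np.array([(uv[0]-c["cx"])/c["fx"],(uv[1]-c["cy"])/c["fy"],1]);return o+d*(z-o[2])/d[2]
def cal(n):
    c=get_calibration(n);c["world_to_cam"]=np.array(c["world_to_cam"]);return c
def cab(p,pts):
    pts=np.atleast_2d(pts)/1000.;c,s=np.cos(p[2]),np.sin(p[2])
    return np.c_[p[0]+c*pts[:,0]-s*pts[:,1],p[1]+s*pts[:,0]+c*pts[:,1],pts[:,2]]
E
python3 - <<'E'
from h import *
t=cal("top");s=cal("scene")
C=np.array([[100,230,320],[100,-230,320],[-100,-230,320],[-100,230,320]])
u=np.array([[72,25],[711,95],[687,368],[40,298]])/4+[195,80]
r=least_squares(lambda p:(proj(t,cab(p,C))-u).ravel(),[.7,0,0]);p=r.x
print("pose",p.round(4),np.degrees(p[2]),"res",r.fun.round(1))
print("scene corners",proj(s,cab(p,C)).round(0).tolist(), "bottom",proj(s,cab(p,C*[1,1,0])).round(0).tolist())
np.save("p.npy",p)
N={"pivot":[-110,-118,308],"Rh":[-140,-209+155,263],"Lh":[-140,209-150,263],"Rhinge":[-100,-209,263],"Lhinge":[-100,209,263]}
for k,v in N.items():print(k,cab(p,v).round(3),"top crop",((proj(t,cab(p,v))-[195,80])*4).round(0),proj(s,cab(p,v)).round(0))
print("saucer",ray(t,np.array([378,540])/4+[195,80],.016))
sc=snapshot("scene")
# saucer segmentation in both
for n,c in(("top",t),("scene",s)):
    im=cv2.cvtColor(snapshot(n),cv2.COLOR_RGB2HSV)
    m=((im[:,:,0]<12)&(im[:,:,1]>110)).astype(np.uint8)
    k,_,st,ce=cv2.connectedComponentsWithStats(m)
    for i in range(1,k):
        if st[i,4]>500:print(n,st[i],ce[i].round(1),ray(c,ce[i],.012).round(3),ray(c,(st[i][0],ce[i][1]),.016)[:2].round(3),ray(c,(st[i][0]+st[i][2],ce[i][1]),.016)[:2].round(3))
E
```

```text
pose [ 0.699  -0.052  -0.0881] -5.048709703836346 res [-0.7 -0.7  1.  -0.5  0.8  0.6 -1.1  0.5]
scene corners [[175.0, 121.0], [326.0, 73.0], [354.0, 128.0], [196.0, 182.0]] bottom [[197.0, 169.0], [317.0, 129.0], [338.0, 176.0], [214.0, 219.0]]
pivot [[ 0.579 -0.16   0.308]] top crop [[528. 370.]] [[318. 146.]]
Rh [[ 0.555 -0.093  0.263]] top crop [[428. 412.]] [[299. 170.]]
Lh [[0.565 0.019 0.263]] top crop [[275. 396.]] [[262. 182.]]
Rhinge [[ 0.581 -0.251  0.263]] top crop [[643. 381.]] [[344. 141.]]
Lhinge [[0.618 0.165 0.263]] top crop [[ 77. 320.]] [[207. 187.]]
saucer [ 0.47824537 -0.07004775  0.016     ]
top [  76  129   53   42 1600] [100.9 150.6] [0.695 0.601 0.012] [0.692 0.686] [0.696 0.5  ]
top [ 269  196   41   40 1260] [289.1 215.4] [ 0.477 -0.069  0.012] [0.476 0.002] [ 0.478 -0.142]
top [ 331  275   56   56 2446] [358.6 302.1] [ 0.179 -0.315  0.012] [ 0.178 -0.218] [ 0.181 -0.414]
scene [ 278  204   43   41 1361] [299.3 223.8] [ 0.476 -0.067  0.012] [ 0.505 -0.002] [ 0.443 -0.131]
scene [  62  218   60   47 2008] [ 90.7 242. ] [0.718 0.586 0.012] [0.757 0.671] [0.671 0.491]
scene [ 379  242   62   61 2892] [409.4 271.9] [ 0.178 -0.314  0.012] [ 0.219 -0.225] [ 0.134 -0.404]
```

The cabinet pose fits (yaw −5.05°) and the saucer is at (0.477, −0.069) with a diameter of about 150, so both check out. Next I'll work out waypoints for the button.

```bash
cat >> h.py <<'E'
p=np.load("p.npy")
def yaw():
    y=R.from_quat(sense()["tool_rot"]).as_matrix()[:,1];return np.arctan2(y[1],y[0])
def to(pt,yw=None,half=False,cur=None):  # cab-frame mm TCP target -> delta mm, turn units
    s=sense();c=s["tcp_pos"] if cur is None else cur
    d=(cab(p,pt)[0]-c)*1000
    print("delta",d.round(1),"units",None if yw is None else round(np.degrees(yw+p[2]-yaw())/5,2),"t",s["t"])
    return cab(p,pt)[0]
E
python3 - <<'E'
from h import *
print(yaw())
a=to([-118,-80,335+173],-np.pi/2)
a=to([-118,-118-22,308+20+173],cur=a)
a=to([-118,-118-22,308+8+173],cur=a)
E
```

```text
1.1220040274873435
delta [ 303.4 -684.3  103.8] units -31.87 t 0.25
delta [ -5.3 -59.8  -7. ] units None t 0.25
delta [  0.   0. -12.] units None t 0.25
```

```bash
python3 -m jog '{"linear":[[13,-28,9],[13,-28,9],[13,-28,9],[13,-28,9],[13,-28,9],[13,-28,9],[13,-28,9],[13,-28,9],[13,-28,9],[13,-28,9],[13,-28,9],[13,-28,9]],"turn":[-1,-1,-1,-1,-1,-1,-1,-1,-1,-1,-1,-1]}' 0 30
python3 -m jog '{"linear":[[12,-29,0],[12,-29,0],[12,-29,0],[12,-29,0],[12,-29,0],[12,-29,0],[12,-29,0],[12,-29,0],[12,-29,0],[12,-29,0],[12,-29,0],[12,-29,0]],"turn":[-1,-1,-1,-1,-1,-1,-1,-1,-1,-1,-1,-1]}'
python3 -m jog '{"linear":[[0,0,0],[0,0,0],[0,0,0],[0,0,0],[0,0,0],[0,0,0],[0,0,0],[0,0,0]],"turn":[-1,-1,-1,-1,-1,-1,-1,-0.87]}'
python3 - <<'E'
from h import *
to([-118,-80,335+173],-np.pi/2)
s=sense();print(s["q"],s["force"])
c=cal("wrist")
cv2.imwrite("pics/w1.png",snapshot("wrist")[:,:,::-1])
for v in([-117,-118,344],[-140,-54,278],[-140,59,278],[-100,-230,320],[-100,230,320],[-117,-118,308]):print(v,proj(c,cab(p,v)).round(0))
E
```

```text
t: 1.75
tcp_pos: [0.4273, 0.2261, 0.513]
tool_rot: [0.681, 0.732, 0.0, -0.0]
force: [-0.6, 0.1, 0.1]
finger_gap: 0.002
gripper_force: 0.0
t: 3.25
tcp_pos: [0.5713, -0.1219, 0.5126]
tool_rot: [0.956, 0.293, -0.0, -0.0]
force: [0.9, 0.5, 0.1]
finger_gap: 0.001
gripper_force: 0.0
t: 4.25
tcp_pos: [0.571, -0.1209, 0.5125]
tool_rot: [0.999, -0.045, -0.0, -0.0]
force: [-1.0, 0.5, -0.6]
finger_gap: 0.0
gripper_force: 0.0
delta [ 3.4 -0.4 -4.5] units 0.03 t 4.25
[-3.99914446e-01  3.66425984e-01  1.39801297e+00  1.18381637e-05
  1.37761466e+00  1.26186239e+00] [-0.96241435  0.47612933 -0.63661267]
[-117, -118, 344] [[358. 269.]]
[-140, -54, 278] [[239. 254.]]
[-140, 59, 278] [[ 74. 255.]]
[-100, -230, 320] [[563. 218.]]
[-100, 230, 320] [[-313.  220.]]
[-117, -118, 308] [[343. 239.]]
```

View pics/w1.png

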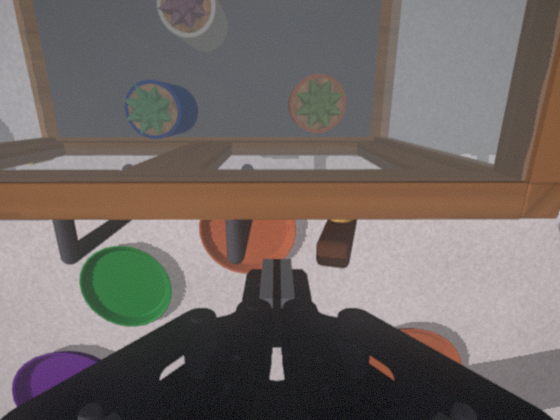

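The rail edge and the handle tops land within 3 px of prediction. The button's upper end shows at (333,253), so it starts leaning a little toward +y, but the shut fingers at (277,262) are still on its +y side. I'll push it now.

```bash
python3 -m jog '{"linear":[[3,0,-8],[-1,-12,-2],[-1,-12,-1],[-1,-12,-1],[-1,-9,0],[0,0,-4],[0,0,-5],[0,0,-3],[0,0,0]],"turn":[0,0,0,0,0,0,0,0,0]}'
python3 - <<'E'
from h import *
s=sense();print(s["force"],((s["tcp_pos"]-cab(p,[-118,-125.5,316+173])[0])*1000).round(1))
im=snapshot("top")[130:220,250:400,::-1];w=snapshot("wrist")[180:330,200:450,::-1]
cv2.imwrite("pics/b1.png",np.hstack([cv2.resize(w,(500,300)),cv2.resize(im,(300,180))[:300].copy() if 0 else cv2.resize(im,(300,300))]))
E
```

```text
t: 5.42
tcp_pos: [0.5704, -0.1665, 0.4893]
tool_rot: [0.999, -0.044, 0.001, 0.001]
force: [0.3, -3.6, 5.1]
finger_gap: 0.0
gripper_force: 2.3
[ 0.32011037 -3.63012142  5.10165235] [-0.1  0.1  0.3]
```

View pics/b1.png

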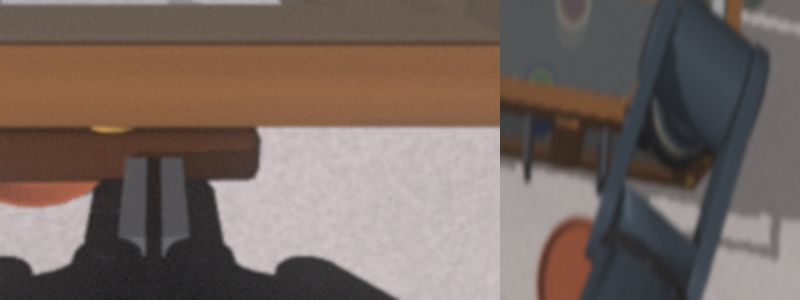

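The button lies horizontal in the close-up, so the right leaf is free. Now the right handle.

```bash
python3 - <<'E'
from h import *
a=to([-140,-54,480],-np.pi/2)
# arc deltas for both leaves, 5 deg steps, world mm
def arc(side,L,deg):
    out=[]
    for t in np.radians(np.arange(0,deg+1,5)):
        leaf=np.array([-np.sin(t),np.cos(t)*side]);nor=np.array([-np.cos(t),-np.sin(t)*side])
        xy=np.array([-100,-209*side])+L*leaf+40*nor; out.append(cab(p,[*xy,0])[0][:2]*1000)
    return np.diff(out,axis=0)
print("R",arc(1,155,100).round(1).tolist());print("L",arc(-1,150,100).round(1).tolist())
E
python3 -m jog '{"linear":[[0,0,20],[-10,24,0],[-6,48,0],[0,0,0]],"turn":[0,0,0,0]}' 0.5 30
python3 - <<'E'
from h import *
to([-140,-54,427],-np.pi/2)
E
```

```text
delta [-15.6  72.9  -9.2] units 0.0 t 5.525
R [[-13.7, -2.9], [-13.4, -4.1], [-13.0, -5.2], [-12.5, -6.3], [-11.9, -7.4], [-11.2, -8.4], [-10.4, -9.3], [-9.5, -10.2], [-8.6, -11.0], [-7.6, -11.7], [-6.6, -12.3], [-5.5, -12.8], [-4.3, -13.3], [-3.2, -13.6], [-2.0, -13.8], [-0.7, -13.9], [0.5, -14.0], [1.7, -13.9], [2.9, -13.7], [4.1, -13.4]]
L [[-12.5, 5.2], [-12.0, 6.2], [-11.4, 7.3], [-10.7, 8.2], [-10.0, 9.1], [-9.2, 10.0], [-8.2, 10.7], [-7.3, 11.4], [-6.3, 12.0], [-5.2, 12.5], [-4.1, 12.9], [-2.9, 13.2], [-1.8, 13.4], [-0.6, 13.5], [0.6, 13.5], [1.8, 13.4], [2.9, 13.2], [4.1, 12.9], [5.2, 12.5], [6.2, 12.0]]
t: 6.02
tcp_pos: [0.553, -0.0904, 0.5075]
tool_rot: [0.999, -0.042, -0.002, -0.002]
force: [0.5, -0.1, -0.3]
finger_gap: 0.497
gripper_force: 0.0
delta [  1.8  -3.1 -80.5] units -0.04 t 6.025
```

```bash
python3 -m jog '{"linear":[[1,-2,-25],[0,0,-30],[0,0,-25],[0,0,0]],"turn":[0,0,0,0]}'
python3 -m jog '{"linear":[[0,0,0],[0,0,0],[0,0,0],[0,0,0]],"turn":[0,0,0,0]}' 0 30
python3 - <<'E'
from h import *
to([-140,-54,427],-np.pi/2)
E
```

```text
t: 6.52
tcp_pos: [0.5544, -0.0957, 0.426]
tool_rot: [0.999, -0.044, -0.003, -0.001]
force: [0.4, -0.6, -0.3]
finger_gap: 0.504
gripper_force: 0.0
t: 7.02
tcp_pos: [0.5546, -0.0929, 0.4297]
tool_rot: [0.999, -0.044, -0.0, -0.004]
force: [-1.3, 10.2, 1.6]
finger_gap: 0.127
gripper_force: 29.4
delta [ 0.2 -0.5 -2.7] units 0.0 t 7.025
```

```bash
python3 -m jog '{"linear":[[-13.5,-1,0],[-13.5,-4,0],[-13,-5,0],[-12.5,-6,0],[-12,-7.5,0],[-11,-8.5,0],[-10.5,-9.5,0],[-9.5,-10,0],[-8.5,-11,0],[-7.5,-11.5,0]],"turn":[1,1,1,1,1,1,1,1,1,1]}'
python3 -m jog '{"linear":[[-6.5,-12.5,0],[-5.5,-13,0],[-4.5,-13.5,0],[-3,-13.5,0],[-2,-14,0],[-0.5,-14,0],[0.5,-14,0],[1.5,-14,0],[3,-13.5,0],[4,-13.5,0],[0,0,0]],"turn":[1,1,1,1,1,1,1,1,1,1,0]}'
python3 - <<'E'
from h import *
t=np.radians(100);xy=np.array([-100,-209])+155*np.array([-np.sin(t),np.cos(t)])+40*np.array([-np.cos(t),-np.sin(t)])
to([*xy,427],-np.pi/2+t)
E
```

```text
t: 8.28
tcp_pos: [0.443, -0.1695, 0.4297]
tool_rot: [0.923, 0.384, 0.0, -0.001]
force: [-0.1, 2.3, -1.6]
finger_gap: 0.131
gripper_force: 29.6
t: 9.65
tcp_pos: [0.4314, -0.3058, 0.4296]
tool_rot: [0.676, 0.736, 0.001, 0.001]
force: [3.1, 2.8, 0.1]
finger_gap: 0.131
gripper_force: 30.2
delta [-1.4  1.2 -2.6] units 0.02 t 9.65
```

The right leaf is at about 100°. Release it, lift and go to the left handle.

```bash
python3 -m jog '{"linear":[[0,0,0],[0,0,0],[0,0,25],[0,0,30],[8,20,25],[8,20,0],[8,20,0],[8,20,0],[8,20,0],[8,20,0],[8,20,0],[8,20,0]],"turn":[0,0,0,0,1,1,1,1,1,1,1,1]}' 0.5 30
python3 -m jog '{"linear":[[8,20,0],[8,20,0],[8,20,0],[8,20,0],[8,20,0],[8,20,0],[8,20,0],[8,20,0],[0,0,0]],"turn":[1,1,1,1,1,1,1,1,0]}'
python3 - <<'E'
from h import *
to([-140,59,427],np.pi/2)
E
```

```text
t: 11.15
tcp_pos: [0.4944, -0.1446, 0.509]
tool_rot: [0.382, 0.924, -0.0, 0.0]
force: [0.1, -0.4, 0.6]
finger_gap: 0.502
gripper_force: 0.0
t: 12.28
tcp_pos: [0.5585, 0.0156, 0.5088]
tool_rot: [0.044, 0.999, -0.0, -0.0]
force: [1.3, -0.1, 0.5]
finger_gap: 0.499
gripper_force: 0.0
delta [  6.3   3.5 -81.8] units -0.01 t 12.275
```

```bash
python3 -m jog '{"linear":[[6,3.5,-25],[0,0,-30],[0,0,-25],[0,0,0]],"turn":[0,0,0,0]}'
python3 -m jog '{"linear":[[0,0,0],[0,0,0],[0,0,0],[0,0,0]],"turn":[0,0,0,0]}' 0 30
python3 - <<'E'
from h import *
to([-140,59,427],np.pi/2)
E
```

```text
t: 12.78
tcp_pos: [0.5637, 0.0173, 0.427]
tool_rot: [0.045, 0.999, -0.0, -0.003]
force: [0.2, -1.2, -0.2]
finger_gap: 0.497
gripper_force: 0.0
t: 13.28
tcp_pos: [0.565, 0.0202, 0.4302]
tool_rot: [0.045, 0.999, 0.003, 0.002]
force: [1.5, 8.8, -0.2]
finger_gap: 0.131
gripper_force: 29.5
delta [-0.2 -1.1 -3.2] units 0.01 t 13.275
```

```bash
python3 -m jog '{"linear":[[-12.5,6,0],[-12,6.5,0],[-11.5,7.5,0],[-10.5,8,0],[-10,9,0],[-9,10,0],[-8.5,10.5,0],[-7.5,11.5,0],[-6.5,12,0],[-5,12.5,0]],"turn":[-1,-1,-1,-1,-1,-1,-1,-1,-1,-1]}'
python3 -m jog '{"linear":[[-4,13,0],[-3,13,0],[-2,13.5,0],[-0.5,13.5,0],[0.5,13.5,0],[2,13.5,0],[3,13,0],[4,13,0],[5,12.5,0],[6,12,0],[0,0,0]],"turn":[-1,-1,-1,-1,-1,-1,-1,-1,-1,-1,0]}'
python3 -m jog '{"linear":[[0,0,0],[0,0,0],[0,0,25],[0,0,30],[0,0,25],[0,0,0]],"turn":[0,0,0,0,0,0]}' 1 30
python3 - <<'E'
from h import *
print(sense()["q"],yaw())
E
```

```text
t: 14.52
tcp_pos: [0.4727, 0.1121, 0.4303]
tool_rot: [0.463, 0.886, 0.002, 0.003]
force: [3.9, 1.8, -2.3]
finger_gap: 0.13
gripper_force: 29.8
t: 15.9
tcp_pos: [0.4831, 0.2429, 0.4302]
tool_rot: [0.793, 0.609, 0.002, 0.0]
force: [-0.6, 1.4, 3.9]
finger_gap: 0.129
gripper_force: 30.4
t: 16.65
tcp_pos: [0.4829, 0.2418, 0.5106]
tool_rot: [0.794, 0.608, 0.002, 0.001]
force: [0.1, -0.0, -1.2]
finger_gap: 0.999
gripper_force: 0.0
[ 2.57228045e-01  2.99588913e-01  1.50603772e+00 -2.47393230e-04
  1.33115394e+00  5.20484800e-01] -0.2632033029345196
```

Both leaves are open at about 100° and released. A tool pointing straight down cannot get at the pot under the roof, so the tool has to tilt. I'll test what the arm does at the edge of its reach, well above the scene.

```bash
python3 -m jog '{"linear":[[10,0,5],[30,0,5],[30,0,5],[30,0,5],[30,0,5],[30,0,5],[30,0,5],[30,0,5],[30,0,0],[30,0,0],[30,0,0],[30,0,0]],"turn":[-1,-1,-1,-1,-1,-1,-1,-1,-1,-1,-1,-1]}'
python3 -m jog '{"linear":[[30,0,0],[30,0,0],[30,0,0],[30,0,0],[30,0,0],[30,0,0]],"turn":[-1,-0.3,0,0,0,0]}'
python3 - <<'E'
from h import *
s=sense();M=R.from_quat(s["tool_rot"]).as_matrix();print(s["q"].round(3),M[:,2].round(3),M[:,1].round(3))
E
```

```text
t: 18.15
tcp_pos: [0.8239, 0.2417, 0.5459]
tool_rot: [0.992, 0.128, -0.002, 0.0]
force: [0.3, 0.4, 0.4]
finger_gap: 1.001
gripper_force: 0.0
t: 18.9
tcp_pos: [0.8903, 0.2129, 0.506]
tool_rot: [0.996, 0.074, 0.041, -0.007]
force: [-0.2, -0.1, -0.4]
finger_gap: 1.0
gripper_force: 0.0
[0.112 0.99  0.219 0.012 1.85  1.539] [ 0.081  0.021 -0.996] [ 0.147 -0.989 -0.008]
```

```bash
cat >> h.py <<'E'
def st():
    s=sense();M=R.from_quat(s["tool_rot"]).as_matrix();print(s["t"],s["q"].round(3),"tcp",s["tcp_pos"].round(4),"z",M[:,2].round(3),"y",M[:,1].round(3),"tilt",np.degrees(np.arccos(-M[2,2])).round(1))
E
python3 -m jog '{"linear":[[60,0,0],[60,0,0],[60,0,0],[60,0,0]],"turn":[0,0,0,0]}' >/dev/null; python3 -c "from h import *;st()"
python3 -m jog '{"linear":[[-60,0,30],[-60,0,30]],"turn":[0,0]}'>/dev/null; python3 -c "from h import *;st()"
```

```text
19.4 [0.062 1.062 0.219 0.035 1.64  1.492] tcp [0.9395 0.1738 0.4425] z [ 0.216  0.048 -0.975] y [ 0.148 -0.989 -0.016] tilt 12.8
19.65 [0.07  0.783 0.704 0.033 1.446 1.494] tcp [0.8302 0.1735 0.4893] z [ 0.204  0.047 -0.978] y [ 0.147 -0.989 -0.017] tilt 12.1
```

Pushing past the reach tilts the tool, and the tilt persists afterwards. I'll continue pushing outward to build it up.

```bash
python3 -m jog '{"linear":[[60,8,10],[60,8,10],[60,8,15],[60,8,15],[60,8,15],[60,8,15],[60,8,15],[60,8,15]],"turn":[0,0,0,0,0,0,0,0]}' >/dev/null; python3 -c "from h import *;st()"
```

```text
20.65 [0.055 1.033 0.219 0.068 1.416 1.486] tcp [0.9608 0.1728 0.4801] z [ 0.451  0.092 -0.888] y [ 0.152 -0.988 -0.026] tilt 27.4
```

```bash
python3 -m jog '{"linear":[[62,8,15],[62,8,15],[62,8,15],[62,8,15],[62,8,15],[62,8,15],[62,8,15],[62,8,15],[62,8,15],[62,8,15],[62,8,15],[62,8,15]],"turn":[0,0,0,0,0,0,0,0,0,0,0,0]}' >/dev/null; python3 -c "from h import *;st()"
```

```text
22.15 [0.034 1.12  0.219 0.149 0.895 1.427] tcp [1.0287 0.16   0.4342] z [ 0.781  0.142 -0.608] y [ 0.155 -0.987 -0.031] tilt 52.6
```

The tilt is now 53° outward with the fingers closing horizontally, which is enough to reach under the rail. Next I'll locate the blue pot from the earlier wrist picture, using the calibration carried back to that pose.

```bash
python3 -m jog '{"linear":[[-20,0,40],[-40,0,45],[-60,0,40],[-60,0,10],[-60,0,0],[-60,0,0],[-60,0,0],[-60,0,0],[-60,0,0],[-60,0,0]],"turn":[0,0,0,0,0,0,0,0,0,0]}' >/dev/null; python3 - <<'E'
from h import *
st()
c=cal("wrist");s=sense()
T=np.eye(4);T[:3,:3]=R.from_quat(s["tool_rot"]).as_matrix();T[:3,3]=s["tcp_pos"]
F2C=c["world_to_cam"]@T
T1=np.eye(4);T1[:3,:3]=R.from_quat([.999,-.045,0,0]).as_matrix();T1[:3,3]=[.571,-.1209,.5125]
c1=dict(c);c1["world_to_cam"]=F2C@np.linalg.inv(T1)
print("check rail",proj(c1,cab(p,[-140,-54,278])))
def incab(w):
    d=(w[:2]-p[:2]);return [(d[0]*np.cos(p[2])+d[1]*np.sin(p[2]))*1000,(-d[0]*np.sin(p[2])+d[1]*np.cos(p[2]))*1000]
for n,uv,z in(("blue",(152,107),.12),("clay",(319,103),.115),("white",(186,8),.125)):
    w=ray(c1,uv,z);print(n,w.round(3),np.round(incab(w),0))
im=snapshot("scene");t=snapshot("top")
cv2.imwrite("pics/s2.png",np.hstack([cv2.resize(im[60:260,150:400],(500,400)),cv2.resize(t[80:230,190:400],(300,214)).repeat(1,0) if 0 else cv2.resize(t[80:280,190:340],(300,400))])[:,:,::-1])
E
```

```text
23.4 [0.078 0.109 1.746 0.219 0.38  1.344] tcp [0.4943 0.1601 0.5646] z [ 0.782  0.142 -0.607] y [ 0.155 -0.987 -0.031] tilt 52.6
check rail [[239.49040377 254.76599808]]
blue [0.661 0.004 0.12 ] [-43.  52.]
clay [ 0.649 -0.173  0.115] [ -39. -125.]
white [ 0.747 -0.049  0.125] [48.  7.]
```

View pics/s2.png

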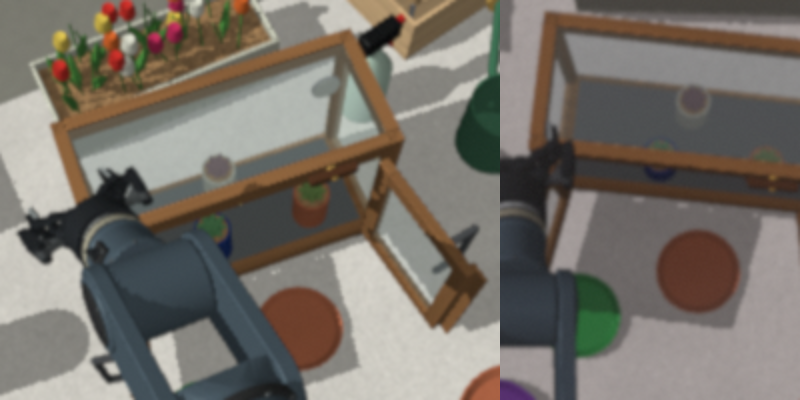

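```bash
cat > k.py <<'E'
import numpy as np
from scipy.optimize import least_squares
from scipy.spatial.transform import Rotation as R
Rz=lambda a:R.from_euler('z',a).as_matrix();Ry=lambda a:R.from_euler('y',a).as_matrix()
def fk(q,k):
    L1,L2,d1,d6,e,lat,r0=k
    A=Rz(q[0]);o=A@[r0,lat,d1];A=A@Ry(q[1]);o=o+A@[0,0,L1];A=A@Ry(q[2]);o=o+A@[e,0,L2]
    A=A@Rz(q[3])@Ry(q[4]);o=o+A@[0,0,d6];return o,A@Rz(q[5]+np.pi/2),o-A@[0,0,d6]
lo=np.array([-3.08,-.75,.22,-1.43,0,-2.85]);hi=np.array([3.08,2.2,2.44,4.57,2.65,2.85])
def ik(o,M,k,q0):
    f=lambda q:np.r_[(fk(q,k)[0]-o)*10,(fk(q,k)[1]-M).ravel()]
    r=least_squares(f,np.clip(q0,lo+.001,hi-.001),bounds=(lo,hi));return r.x,r.cost
E
python3 - <<'E'
from k import *
from h import *
D=[([.944,.527,1.433,0,1.181,-.178],[.271,.563,.404]),([-.3999,.3664,1.398,0,1.3776,1.2619],[.571,-.1209,.5125]),([.2572,.2996,1.506,0,1.3312,.5205],[.4829,.2418,.5106]),([.112,.99,.219,.012,1.85,1.539],[.8903,.2129,.506]),([.062,1.062,.219,.035,1.64,1.492],[.9395,.1738,.4425]),([.07,.783,.704,.033,1.446,1.494],[.8302,.1735,.4893]),([.034,1.12,.219,.149,.895,1.427],[1.0287,.16,.4342]),([.055,1.033,.219,.068,1.416,1.486],[.9608,.1728,.4801]),([.078,.109,1.746,.219,.38,1.344],[.4943,.1601,.5646])]
r=least_squares(lambda k:np.ravel([fk(q,k)[0]-x for q,x in D]),[.4,.4,.3,.1,0,.11,0]);k=r.x
print(k.round(4),"maxres mm",abs(r.fun).max()*1000)
np.save("k.npy",k)
print(fk(D[-1][0],k)[1].round(3)[:,1:].T)
def ori(head,tilt,sgn=-1): # tool z heading(deg)/tilt from down; tool y horizontal
    h=np.radians(head);t=np.radians(tilt);z=np.array([np.sin(t)*np.cos(h),np.sin(t)*np.sin(h),-np.cos(t)])
    y=sgn*np.array([-np.sin(h),np.cos(h),0]);return np.c_[np.cross(y,z),y,z]
seeds=[np.array([a,b,c,d,e,f]) for a in(0,-.5) for b,c in((.2,1.9),(.8,1.5)) for d in(0,1.3,3.14) for e in(.5,1.5) for f in(-1.5,1.5)]
def best(o,M):
    return min((ik(o,M,k,s) for s in seeds),key=lambda t:t[1])
for tilt in(40,47,53):
  for head in(-5,10,-50,60,90,-90):
    M=ori(head,tilt)
    L=[("grasp",np.array([.661,.004,.092])),("pre",np.array([.661,.004,.095])-.11*np.array([.996,-.088,0])),("place",np.array([.477,-.069,.06]))]
    if abs(head)>45:L=L[2:]
    for n,g in L:
      q,c=best(g-.155*M[:,2],M);print(tilt,head,n,"cost %.1e"%c,q.round(2),"wristz",fk(q,k)[2][2].round(3))
E
```

```text
[ 0.5892  0.3927  0.2722  0.1235  0.113   0.1109 -0.0017] maxres mm 0.4901704260978079
[[ 0.155 -0.987 -0.031]
 [ 0.781  0.142 -0.608]]
40 -5 grasp cost 9.1e-32 [-0.19  0.74  1.94  2.86  0.24 -1.38] wristz 0.305
40 -5 pre cost 2.1e-31 [-0.22  0.72  2.21  2.96  0.49 -1.51] wristz 0.308
40 -5 place cost 2.4e-31 [-0.55  0.89  2.41  2.75  0.84 -1.67] wristz 0.273
40 10 grasp cost 3.6e-32 [-0.29  0.74  1.93  2.1   0.34 -0.92] wristz 0.305
40 10 pre cost 3.2e-31 [-0.35  0.72  2.21  2.44  0.52 -1.36] wristz 0.308
40 10 place cost 8.3e-31 [-0.68  0.87  2.37  2.37  0.77 -1.68] wristz 0.273
40 -50 place cost 2.5e-31 [-0.12  0.82  2.23  3.98  0.64 -1.67] wristz 0.273
40 60 place cost 3.6e-31 [-0.77  0.8   2.03  1.02  0.82 -1.16] wristz 0.273
40 90 place cost 2.2e-31 [-0.69  0.83  1.8   0.6   1.08 -1.13] wristz 0.273
40 -90 place cost 9.1e-31 [-0.    0.81  1.92 -1.13  0.79 -2.16] wristz 0.273
47 -5 grasp cost 2.7e-31 [-0.2   0.78  2.    2.96  0.47 -1.49] wristz 0.282
47 -5 pre cost 2.5e-31 [-0.23  0.8   2.28  2.99  0.76 -1.56] wristz 0.285
47 -5 place cost 7.1e-03 [-0.58  0.98  2.44  2.74  1.03 
[... 602 characters left out ...]
 -1.52] wristz 0.26
53 -5 pre cost 4.6e-31 [-0.24  0.88  2.33  3.    1.   -1.58] wristz 0.263
53 -5 place cost 3.6e-02 [-0.59  1.06  2.44  2.72  1.16 -1.75] wristz 0.232
53 10 grasp cost 7.5e-31 [-0.33  0.83  2.04  2.5   0.7  -1.37] wristz 0.26
53 10 pre cost 4.7e-31 [-0.41  0.88  2.33  2.58  0.98 -1.61] wristz 0.263
53 10 place cost 4.0e-03 [-0.79  1.07  2.44  2.32  1.14 -1.9 ] wristz 0.228
53 -50 place cost 3.2e-31 [-0.03  0.97  2.28  3.93  0.99 -1.48] wristz 0.228
53 60 place cost 3.6e-31 [-0.87  0.91  2.02  1.09  1.01 -1.33] wristz 0.228
53 90 place cost 8.8e-31 [-0.75  0.92  1.74  0.66  1.28 -1.21] wristz 0.228
53 -90 place cost 9.1e-31 [ 0.09  0.91  1.89 -1.24  1.   -1.98] wristz 0.228
```

The kinematic fit is good to 0.5 mm and reaches the pot and the saucer at this tilt. I'll check the planned path for joint continuity.

```bash
cat >> k.py <<'E'
def sim(q,o,M,rows,k):
    "rows: (dx,dy,dz mm, turn units)"
    mx=0
    for i,r in enumerate(rows):
        o=o+np.array(r[:3])/1000;M=Rz(np.radians(5*r[3]))@M
        q2,c=ik(o,M,k,q);v=abs(q2-q).max()*8;q=q2
        print(i,q.round(2),"v%.1f"%v,"cost%.0e"%c,"grasp",(o+.155*M[:,2]).round(3),"wrist",fk(q,k)[2].round(2))
    return q,o,M
E
python3 - <<'E'
from h import *
from k import *
k=np.load("k.npy");s=sense();M=R.from_quat(s["tool_rot"]).as_matrix();o=s["tcp_pos"];q=s["q"]
Mg=Rz(np.radians(10))@M;zz=Mg[:,2];hd=zz*[1,1,0];hd/=np.linalg.norm(hd)
g=np.array([.661,.004,.097])-.155*zz;pre=g-.14*hd
print("to pre",(pre-o)*1000,"advance",(g-pre)*1000)
d=(pre-o)*1000
rows=[(d[0]/8,d[1]/8,0,.25)]*8+[(0,0,d[2]/12,0)]*12
q,o,M=sim(q,o,M,rows,k)
d=(g-pre)*1000;q,o,M=sim(q,o,M,[(*d/8,0)]*8,k)
print("lift")
q,o,M=sim(q,o,M,[(0,0,15,0),(0,0,0,0)],k)
pl=np.array([.477,-.069,.09])
# retreat back along hd 150 then turn to heading ~60 while moving to saucer
q,o,M=sim(q,o,M,[(*(-hd*1000*.17/10),0)]*10,k)
for i in range(8):
    M2=Rz(np.radians(5))@M;t=pl-.155*M2[:,2];step=(t-o)/(8-i) if 1 else 0
    q,o,M=sim(q,o,M,[(*(step*1000),1)],k)
E
```

```text
to pre [ -74.51380737 -248.48693163 -370.29355073] advance [131.13729388  49.02050748   0.        ]
0 [-0.    0.07  1.79  0.42  0.41  1.09] v2.0 cost3e-23 grasp [0.6   0.154 0.467] wrist [0.39 0.11 0.64]
1 [-0.09  0.05  1.82  0.59  0.46  0.87] v1.8 cost3e-23 grasp [0.59  0.126 0.467] wrist [0.38 0.08 0.64]
2 [-0.19  0.02  1.85  0.72  0.53  0.68] v1.5 cost8e-24 grasp [0.58  0.098 0.467] wrist [0.37 0.04 0.64]
3 [-0.29  0.    1.87  0.82  0.61  0.53] v1.2 cost3e-25 grasp [0.57  0.069 0.467] wrist [0.36 0.01 0.64]
4 [-0.39 -0.01  1.88  0.88  0.7   0.4 ] v1.0 cost9e-27 grasp [0.56  0.041 0.467] wrist [ 0.35 -0.02  0.64]
5 [-0.49 -0.02  1.89  0.93  0.79  0.29] v0.9 cost3e-28 grasp [0.55  0.012 0.467] wrist [ 0.34 -0.06  0.64]
6 [-0.59 -0.03  1.89  0.95  0.88  0.2 ] v0.8 cost3e-29 grasp [ 0.54  -0.016  0.467] wrist [ 0.33 -0.09  0.64]
7 [-0.69 -0.02  1.89  0.97  0.98  0.12] v0.8 cost3e-30 grasp [ 0.53  -0.045  0.467] wrist [ 0.32 -0.12  0.64]
8 [-0.69  0.02  1.95  1.02  0.93  0.02] v0.8 cost2e-26 grasp [ 0.53  -0.045  0.436] wrist [ 0.32 -0.12  0.61]
9 [-0.69  0.06  2.    1.09  0.88 -0.09] 
[... 3555 characters left out ...]
-0.043  0.106] wrist [ 0.3  -0.15  0.28]
0 [-0.83  0.83  2.29  1.67  0.91 -1.51] v1.0 cost1e-30 grasp [ 0.481 -0.04   0.104] wrist [ 0.3  -0.17  0.27]
0 [-0.85  0.83  2.26  1.55  0.91 -1.47] v1.0 cost1e-30 grasp [ 0.475 -0.039  0.101] wrist [ 0.31 -0.18  0.27]
0 [-0.86  0.83  2.22  1.42  0.92 -1.41] v1.0 cost9e-31 grasp [ 0.47  -0.041  0.098] wrist [ 0.32 -0.2   0.27]
0 [-0.87  0.83  2.17  1.29  0.94 -1.36] v1.0 cost3e-30 grasp [ 0.467 -0.045  0.095] wrist [ 0.33 -0.22  0.27]
0 [-0.87  0.83  2.11  1.16  0.98 -1.29] v1.0 cost2e-30 grasp [ 0.468 -0.054  0.093] wrist [ 0.34 -0.24  0.26]
0 [-0.86  0.83  2.02  1.04  1.03 -1.21] v1.0 cost7e-30 grasp [ 0.477 -0.069  0.09 ] wrist [ 0.37 -0.26  0.26]
```

```bash
python3 -m jog '{"linear":[[-9,-31,0],[-9,-31,0],[-9,-31,0],[-9,-31,0],[-9,-31,0],[-9,-31,0],[-10,-31,0],[-10,-31,0]],"turn":[0.25,0.25,0.25,0.25,0.25,0.25,0.25,0.25]}' 1 >/dev/null
python3 -m jog '{"linear":[[0,0,-30],[0,0,-30],[0,0,-30],[0,0,-30],[0,0,-30],[0,0,-30],[0,0,-30],[0,0,-30],[0,0,-30],[0,0,-30],[0,0,-30],[0,0,-30]],"turn":[0,0,0,0,0,0,0,0,0,0,0,0]}'
python3 - <<'E'
from h import *
st();s=sense();z=R.from_quat(s["tool_rot"]).as_matrix()[:,2];hd=z*[1,1,0];hd/=np.linalg.norm(hd)
print("to grasp",(np.array([.661,.004,.097])-.155*z-s["tcp_pos"])*1000,"hd",hd)
c=cal("wrist");w=snapshot("wrist");print("pred rim",proj(c,[[.661,.004,.12],[.661,.004,.04]]))
cv2.imwrite("pics/w3.png",w[:,:,::-1])
E
```

```text
t: 26.0
tcp_pos: [0.4235, -0.0889, 0.2027]
tool_rot: [0.886, 0.141, 0.434, -0.085]
force: [-0.5, -0.1, -0.1]
finger_gap: 0.999
gripper_force: 0.0
26.0 [-0.673  0.822  2.271  2.083  0.891 -1.481] tcp [ 0.4235 -0.0889  0.2027] z [ 0.744  0.274 -0.609] y [ 0.324 -0.946 -0.028] tilt 52.5
to grasp [122.06646064  50.45070229 -11.35094021] hd [ 0.9386245   0.34494064 -0.        ]
pred rim [[264.20146576  88.67781771]
 [269.83280406 172.50284604]]
```

View pics/w3.png

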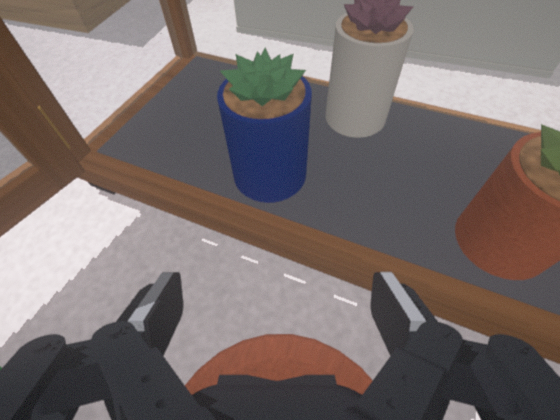

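The blue pot's rim is centred at about (265,98) and its base at about (270,180). That is about 8 px nearer than predicted, and it sits squarely between the fingers.

```bash
python3 - <<'E'
from h import *
s=sense();z=R.from_quat(s["tool_rot"]).as_matrix()[:,2];c=cal("wrist")
b=ray(c,(265,98),.12);print(b, ray(c,(270,180),.04));b[2]=.097
print("to grasp",(b-.155*z-s["tcp_pos"])*1000)
E
```

```text
[ 0.64536422 -0.00242024  0.12      ] [ 6.48251641e-01 -4.35492863e-04  4.00000000e-02]
to grasp [107.30418654  44.13653585  -7.32212794]
```

```bash
python3 -m jog '{"linear":[[14,6,-8],[15,6,0],[15,6,0],[15,6,0],[15,6,0],[15,6,0],[14,6,0],[12,5,0],[0,0,0]],"turn":[0,0,0,0,0,0,0,0,0]}'
python3 -m jog '{"linear":[[0,0,0],[0,0,0],[0,0,0],[0,0,0],[0,0,0]],"turn":[0,0,0,0,0]}' 0 40
python3 -m jog '{"linear":[[0,0,5],[0,0,10],[0,0,10],[0,0,0]],"turn":[0,0,0,0]}'
python3 - <<'E'
from h import *
st();s=sense();c=cal("wrist");z=R.from_quat(s["tool_rot"]).as_matrix()[:,2]
print("grasp pt",s["tcp_pos"]+.155*z)
cv2.imwrite("pics/w4.png",snapshot("wrist")[:,:,::-1])
E
```

```text
t: 27.18
tcp_pos: [0.5384, -0.0404, 0.1964]
tool_rot: [0.885, 0.142, 0.434, -0.086]
force: [-0.0, -0.1, -0.8]
finger_gap: 0.999
gripper_force: 0.0
t: 27.8
tcp_pos: [0.5374, -0.041, 0.1963]
tool_rot: [0.886, 0.14, 0.434, -0.087]
force: [-2.8, -1.9, 3.4]
finger_gap: 0.688
gripper_force: 44.2
t: 28.3
tcp_pos: [0.5377, -0.0406, 0.222]
tool_rot: [0.886, 0.141, 0.434, -0.086]
force: [-0.1, 0.6, -4.2]
finger_gap: 0.689
gripper_force: 43.4
28.3 [-0.414  0.753  2.016  2.083  0.685 -1.122] tcp [ 0.5377 -0.0406  0.222 ] z [ 0.744  0.276 -0.608] y [ 0.325 -0.945 -0.03 ] tilt 52.5
grasp pt [0.65306009 0.00207057 0.12777956]
```

View pics/w4.png

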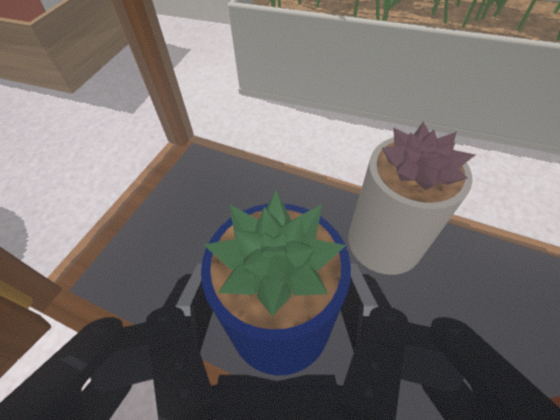

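The pot is held upright and lifted clear, with its rim centred at about (277,265). Now I'll plan the route to the saucer.

```bash
python3 - <<'E'
from h import *
from k import *
k=np.load("k.npy");s=sense();M=R.from_quat(s["tool_rot"]).as_matrix();o=s["tcp_pos"];q=s["q"];c=cal("wrist")
pot=ray(c,(277,265),.146);print("pot",pot)
off=M.T@(pot-[0,0,.018]-o);print("pot in tool",off)
hd=M[:,2]*[1,1,0];hd/=np.linalg.norm(hd)
for n in(2,3,4):
    M2=Rz(np.radians(5*n))@M; t=np.array([.477,-.069,.067+.03])-M2@off
    b=o-hd*.13
    print("n",n,"leg1",(b-o)*1000,"leg2",(t-b)*1000)
    q1=q
    for f in np.linspace(0,1,8)[1:]: q1,_=ik(o+(b-o)*f,M,k,q1)
    for f in np.linspace(0,1,8)[1:]: q1,cc=ik(b+(t-b)*f,Rz(np.radians(5*n*f))@M,k,q1)
    for dz in(0,.01,.02,.03):
        q1,cc=ik(t-[0,0,dz],M2,k,q1);print(q1.round(2),"%.0e"%cc,fk(q1,k)[2].round(3))
E
```

```text
pot [0.65753907 0.00352737 0.146     ]
pot in tool [3.55038019e-03 6.55150312e-05 1.58420589e-01]
n 2 leg1 [-121.91386223  -45.13324933    0.        ] leg2 [-49.12835384 -47.55387849 -31.        ]
[-0.91  0.87  2.32  1.74  0.92 -1.59] 2e-25 [ 0.282 -0.183  0.266]
[-0.91  0.9   2.32  1.76  0.93 -1.63] 2e-22 [ 0.282 -0.183  0.256]
[-0.91  0.93  2.32  1.78  0.93 -1.66] 2e-22 [ 0.282 -0.183  0.246]
[-0.91  0.96  2.31  1.8   0.94 -1.69] 2e-22 [ 0.282 -0.183  0.236]
n 3 leg1 [-121.91386223  -45.13324933    0.        ] leg2 [-43.09912589 -56.93665816 -31.        ]
[-0.92  0.85  2.27  1.59  0.92 -1.51] 2e-24 [ 0.293 -0.199  0.266]
[-0.92  0.88  2.27  1.61  0.92 -1.54] 2e-23 [ 0.293 -0.199  0.256]
[-0.92  0.91  2.27  1.64  0.92 -1.58] 2e-23 [ 0.293 -0.199  0.246]
[-0.92  0.94  2.27  1.66  0.92 -1.61] 2e-23 [ 0.293 -0.199  0.236]
n 4 leg1 [-121.91386223  -45.13324933    0.        ] leg2 [-36.27507784 -65.75825167 -31.        ]
[-0.92  0.84  2.22  1.46  0.92 -1.43] 8e-22 [ 0.305 -0.215  0.266]
[-0.92  0.87  2.22  1.48  0.92 -1.46] 2e-24 [ 0.305 -0.215  0.256]
[-0.92  0.89  2.22  1.5   0.92 -1.49] 2e-24 [ 0.305 -0.215  0.246]
[-0.92  0.92  2.22  1.52  0.92 -1.53] 2e-24 [ 0.305 -0.215  0.236]
```

```bash
python3 -m jog '{"linear":[[-10,-4,0],[-16,-6,0],[-16,-6,0],[-16,-6,0],[-16,-6,0],[-16,-6,0],[-16,-6,0],[-16,-5,0],[0,0,0]],"turn":[0,0,0,0,0,0,0,0,0]}'
python3 -m jog '{"linear":[[-8,-8,0],[-8,-8,-6],[-8,-8,-6],[-8,-8,-6],[-8,-8,-6],[-9,-8,-7],[0,0,0]],"turn":[0.3,0.3,0.3,0.3,0.4,0.4,0]}'
python3 - <<'E'
from h import *
s=sense();M=R.from_quat(s["tool_rot"]).as_matrix();st()
pt=s["tcp_pos"]+M@[.0035,0,.1584];print("pot at",pt,"left",(np.array([.477,-.069,.067])-pt)*1000)
cv2.imwrite("pics/s5.png",np.hstack([cv2.resize(snapshot("scene")[100:300,200:400],(400,400)),cv2.resize(snapshot("wrist"),(400,400))])[:,:,::-1])
E
```

```text
t: 29.48
tcp_pos: [0.4147, -0.0863, 0.2209]
tool_rot: [0.886, 0.139, 0.433, -0.087]
force: [-0.1, 0.1, -5.3]
finger_gap: 0.689
gripper_force: 43.6
t: 30.35
tcp_pos: [0.3671, -0.135, 0.1895]
tool_rot: [0.87, 0.217, 0.425, -0.123]
force: [-0.5, 0.5, -5.0]
finger_gap: 0.688
gripper_force: 44.0
30.35 [-0.913  0.877  2.315  1.741  0.924 -1.595] tcp [ 0.3671 -0.135   0.1895] z [ 0.686  0.398 -0.609] y [ 0.482 -0.876 -0.03 ] tilt 52.5
pot at [ 0.47771022 -0.07099752  0.09586654] left [ -0.71021984   1.99752331 -28.86654376]
```

View pics/s5.png

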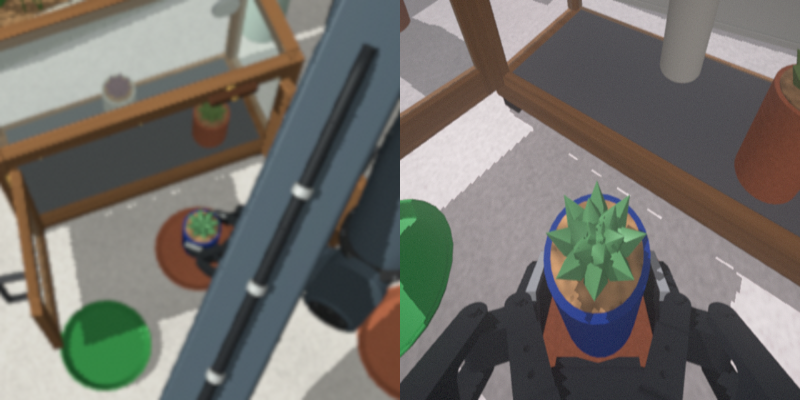

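The pot is over the saucer at about (200,235) in the scene crop, and both other pots are undisturbed. I'll lower it gently.

```bash
python3 -m jog '{"linear":[[0,2,-6],[0,0,-8],[0,0,-6],[0,0,-3],[0,0,-1],[0,0,0]],"turn":[0,0,0,0,0,0]}'
python3 -m jog '{"linear":[[0,0,-1],[0,0,-1],[0,0,-1],[0,0,0]],"turn":[0,0,0,0]}'
```

```text
t: 31.2
tcp_pos: [0.3665, -0.1317, 0.166]
tool_rot: [0.87, 0.217, 0.424, -0.124]
force: [0.4, 0.5, -3.9]
finger_gap: 0.687
gripper_force: 43.9
t: 31.7
tcp_pos: [0.3666, -0.1317, 0.163]
tool_rot: [0.87, 0.217, 0.424, -0.124]
force: [0.5, -0.7, -4.6]
finger_gap: 0.689
gripper_force: 43.9
```

```bash
python3 -m jog '{"linear":[[0,0,-1],[0,0,-1],[0,0,0]],"turn":[0,0,0]}' | grep -E "tcp|^force"
python3 -m jog '{"linear":[[0,0,-1],[0,0,-0.5],[0,0,0]],"turn":[0,0,0]}'| grep -E "tcp|^force"
```

```text
tcp_pos: [0.3666, -0.1317, 0.1612]
force: [0.1, -0.4, -1.9]
tcp_pos: [0.3664, -0.1315, 0.1607]
force: [-3.8, -3.1, 7.3]
```

```bash
python3 -m jog '{"linear":[[0,0,0.5],[0,0,0],[0,0,0],[0,0,0]],"turn":[0,0,0,0]}' 1 | grep -E "finger|force"
python3 - <<'E'
from h import *
from k import *
k=np.load("k.npy");s=sense();sim(s["q"],s["tcp_pos"],R.from_quat(s["tool_rot"]).as_matrix(),[(-8,-5,9,0)]*10+[(0,0,30,0)]*5,k)
E
```

```text
force: [0.4, -0.1, 0.9]
finger_gap: 0.997
gripper_force: 0.0
0 [-0.94  0.94  2.33  1.77  0.94 -1.69] v0.3 cost1e-30 grasp [ 0.465 -0.075  0.075] wrist [ 0.27 -0.19  0.24]
1 [-0.97  0.92  2.34  1.73  0.93 -1.68] v0.3 cost9e-18 grasp [ 0.457 -0.08   0.084] wrist [ 0.27 -0.19  0.25]
2 [-1.    0.89  2.35  1.69  0.92 -1.66] v0.3 cost5e-18 grasp [ 0.449 -0.085  0.093] wrist [ 0.26 -0.2   0.26]
3 [-1.03  0.87  2.36  1.65  0.92 -1.64] v0.3 cost1e-18 grasp [ 0.441 -0.09   0.102] wrist [ 0.25 -0.2   0.27]
4 [-1.06  0.84  2.37  1.6   0.92 -1.62] v0.4 cost2e-20 grasp [ 0.433 -0.095  0.111] wrist [ 0.24 -0.21  0.28]
5 [-1.09  0.82  2.38  1.56  0.91 -1.59] v0.4 cost8e-24 grasp [ 0.425 -0.1    0.12 ] wrist [ 0.23 -0.21  0.29]
6 [-1.13  0.79  2.38  1.51  0.91 -1.57] v0.4 cost9e-24 grasp [ 0.417 -0.105  0.129] wrist [ 0.23 -0.22  0.3 ]
7 [-1.16  0.76  2.38  1.46  0.92 -1.53] v0.4 cost2e-23 grasp [ 0.409 -0.11   0.138] wrist [ 0.22 -0.22  0.31]
8 [-1.19  0.73  2.39  1.4   0.92 -1.5 ] v0.4 cost7e-23 grasp [ 0.401 -0.115  0.147] wrist [ 0.21 -0.23  0.32]
9 [-1.22  0.7   2.39  1.35  0.93 -1.46] v0.4 cost2e-22 grasp [ 0.393 -0.12   0.156] wrist [ 0.2  -0.23  0.33]
10 [-1.22  0.59  2.37  1.26  0.96 -1.31] v1.2 cost1e-29 grasp [ 0.393 -0.12   0.186] wrist [ 0.2  -0.23  0.36]
11 [-1.22  0.48  2.34  1.18  1.01 -1.16] v1.2 cost4e-30 grasp [ 0.393 -0.12   0.216] wrist [ 0.2  -0.23  0.39]
12 [-1.22  0.38  2.31  1.11  1.06 -1.02] v1.1 cost3e-31 grasp [ 0.393 -0.12   0.246] wrist [ 0.2  -0.23  0.42]
13 [-1.22  0.29  2.28  1.05  1.12 -0.9 ] v1.0 cost1e-30 grasp [ 0.393 -0.12   0.276] wrist [ 0.2  -0.23  0.45]
14 [-1.22  0.21  2.23  1.    1.19 -0.78] v0.9 cost4e-18 grasp [ 0.393 -0.12   0.306] wrist [ 0.2  -0.23  0.48]
```

```bash
python3 -m jog '{"linear":[[-8,-5,9],[-8,-5,9],[-8,-5,9],[-8,-5,9],[-8,-5,9],[-8,-5,9],[-8,-5,9],[-8,-5,9],[-8,-5,9],[-8,-5,9]],"turn":[0,0,0,0,0,0,0,0,0,0]}'
python3 -m jog '{"linear":[[0,0,20],[0,0,30],[0,0,30],[0,0,20],[0,0,0],[0,0,0]],"turn":[0,0,0,0,0,0]}'
python3 - <<'E'
from h import *
st();cv2.imwrite("pics/f.png",np.hstack([cv2.resize(snapshot("top")[80:250,180:400],(400,400)),cv2.resize(snapshot("wrist"),(400,400))])[:,:,::-1])
E
```

```text
t: 34.2
tcp_pos: [0.2856, -0.1819, 0.2509]
tool_rot: [0.87, 0.217, 0.424, -0.124]
force: [1.1, -0.5, 0.1]
finger_gap: 0.999
gripper_force: 0.0
t: 34.95
tcp_pos: [0.2861, -0.1816, 0.3499]
tool_rot: [0.87, 0.217, 0.424, -0.124]
force: [0.5, -0.7, 0.8]
finger_gap: 1.003
gripper_force: 0.0
34.95 [-1.223  0.357  2.303  1.088  1.077 -0.987] tcp [ 0.2861 -0.1816  0.3499] z [ 0.684  0.4   -0.609] y [ 0.483 -0.875 -0.032] tilt 52.4
```

View pics/f.png

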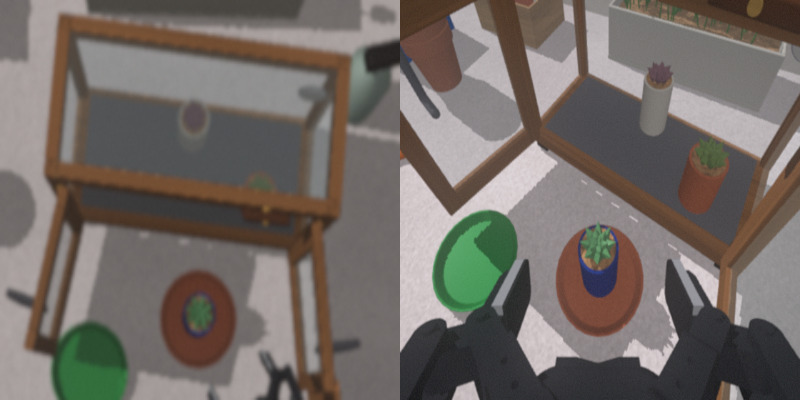

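The pot stands upright in the middle of the saucer (200,315 in the top crop). Both leaves are wide open, and the clay and white pots haven't moved. Handing in.

```bash
python3 -c "from station import *;print(sign_off())"
```

```text
the job is handed in; nothing more can be done
None
```

The job is done and handed in at about 35 s: the turn-button is turned, the right leaf and then the left are open to about 100°, and the blue pot is upright in the middle of the smaller terracotta saucer, with the clay and white pots where they were.

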